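# Face the rub tub and sort its shakers

## Task

Get the rub station ready: roll the big black-lidded tub round on its turntable, with a fingertip on the tub's edge or lid, until the middle of its orange label faces the yellow front mark on the stand, and take the finger away. Then set each shaker gently down, standing upright, in the tray of its own colour: the green-lidded one in the green tray, the red-lidded one in the red tray. Keep the tub standing in its turntable, and leave the yellow-lidded shaker and everything else where it is.

Things in the scene. Friction and masses are not known exactly. Their poses are not given: they have to be found in the camera images.
- tub: Loose, closed round tub, too wide to grip: white wall 126 mm in diameter and 95 mm high, flat black lid 130 mm in diameter and 15 mm thick on top (110 mm high in all; about 0.5 to 0.9 kg). It stands in the turntable and turns with it. Origin: centre of its underside, 28 mm above the table; z up; its x axis points through the middle of the label.
- tub_label (a point): Middle of the tub's orange label, on the wall, 63 mm out from the tub's axis and 48 mm above its underside. The label spans 57 mm round the wall and is 60 mm high with a white patch in the middle; an orange seal strip 16 mm wide on top of the lid points from near the lid's centre to the label.
- stand: Fixed grey round stand, 170 mm wide, 18 mm high, a 44 mm wide tongue at the front reaching 127 mm from its axis. On it a 144 mm steel turntable (floor 28 mm above the table, lip 6 mm higher round the tub's foot, 4 mm play) turns either way without end against 0.03 Nm friction and stops when let go. Origin: centre of the underside, on the vertical turning axis; x points through the front mark.
- front_mark (a point): Yellow bar (34 x 12 mm) on top of the stand's tongue, 107 mm from the turning axis: the front that the label must face. It points roughly away from the robot.
- shaker_green: Loose spice shaker, upright cylinder 50 mm in diameter and 110 mm high, white with a green band, and a green lid over the top 28 mm; 0.11 to 0.22 kg. Origin: centre of its underside, z up.
- shaker_red: The same shaker with red band and lid.
- tray_green: Fixed green open square tray, 140 x 140 mm outside, 35 mm high, walls and floor 4 mm thick. Origin: centre of its underside, axes along its sides.
- tray_red: The same tray in red.
- shaker_yellow: The same shaker with yellow band and lid, standing near the robot: leave it alone. Origin: centre of its underside.
- bowl: Loose steel bowl, 170 mm wide, 70 mm high, beyond the task's things: leave alone. Origin: centre of its underside.
- oil: Loose green glass bottle, 66 mm in diameter, 210 mm high: leave alone. Origin: centre of its underside.
- jar: Loose jar, 72 mm in diameter, 90 mm high: leave alone. Origin: centre of its underside.
- spatula: Loose spatula lying beyond the stand: leave alone.
- mug: Loose white mug, 80 mm in diameter, 95 mm high: leave alone. Origin: centre of its underside.
Mind the look-alikes: they are no part of the job. What is meant by the shaker_red is not purple, and is the smaller of those in its own colour.

How it is judged:
By the outcome, as a careful person would: the job done as asked, in the order asked, and still so for the second after the job is handed in, with the robot touching nothing.
It also fails if it takes over 72 s, if anything falls off the work surface, if the arm or the gripper's body presses on something with over 40 N, if the wrist force passes 120 N, or if a joint passes its speed limit or range.

## Robot

A 6-joint arm with a two-finger parallel gripper is mounted at the origin on the work surface. World frame = base frame: x ahead of the robot, y to its left, z up, the work surface at z = 0. Lengths are in m, angles in rad, forces in N, time in s.
With the tool pointing down it reaches from about 0.375 to 0.925 m from the base axis. Payload 5.7 kg.
Tool frame: the origin (TCP) lies midway between the tips of the shut fingers; the grasp point (between the pads) lies 19 mm behind it; z points along the fingers, x is the direction in which the jaws open and shut, and the axes are right-handed (so a half turn about z gives the same grasp; the last joint's range is limited). The gripper opens to 88 mm and grips with 3 to 60 N. Pads are 20 mm wide; open, the fingers measure 115 mm over their backs; the gripper's body (75 mm by 178 mm) begins 61 mm behind the grasp point.
Start: joints at [-1.249, 0.359, 1.51, -0, 1.272, -0.115], TCP at [0.254, -0.544, 0.223] pointing down, gripper open.
Joint ranges: [-2.97, 2.97], [-1.01, 2.36], [0.21, 2.38], [-0.96, 4.11], [0.2, 2.71], [-2.98, 2.98]. Speed limits (rad/s): [2.39, 2.39, 3.14, 3.14, 3.14, 3.14].

## Interface

Orientations are given as a unit quaternion [x, y, z, w].
In Python, from bench import move_ptp, servo_line, goto_joints, move_gripper, sleep, inverse_kinematics, capture, PlanningError, close_job, spot_in, silhouettes, current_clock, current_joint_pos, current_qvel, current_joint_torque, current_position, current_orientation, current_force, current_torque, current_finger_gap gives the robot as it stands. Calls block until the motion is done:
- move_ptp(position, orientation): joint-space move of the TCP to a pose.
- servo_line(position, orientation=None, rate=0.15, contact_N=None): straight line of the TCP; orientation=None keeps the orientation; rate is the mean speed in m/s. With contact_N (N) it stops when the force on the tool has changed by that much, and returns True; else False.
- goto_joints(angles): joint-space move.
- move_gripper(opening): finger opening in m; the grip force is fixed at half the most; returns when the fingers have stopped.
- sleep(seconds).
- inverse_kinematics(position, orientation): joint angles nearest the present ones, or None.
- capture(name): name is "scene" or "top" or "wrist"; returns a dict with "image" (400x640x3 uint8, blue, green, red), "range_z" (400x640 float32, m along the optical axis (not along the pixel's ray), 0 where there is no reading), "intrinsics" (3x3 intrinsics, pixels), "R" (3x3) and "t" (3): a world point X has camera coordinates R X + t. Camera axes: x right, y down, z forward; pixel columns grow to the right and rows downward; lengths in m; the calibration is good to about 2 mm. A picture is of the moment at which its call begins.
A pose or a line that the arm cannot do raises PlanningError and nothing moves.
- close_job(): hands the job in, once; it reports no verdict.
Trained networks look in the newest picture that a camera, given by its name, has taken for a name from the list of things; names that differ only in an ending like _2 or _b are one class to them, and where a whole thing is asked for, a point or a joint stands for the part that bears it (a point fixed in the world has none). Each returns a list of dicts, best first, with "conf" (0 to 1); they miss things now and then, are a little off and sometimes report something else, mostly with a low value. They report only what shows in the picture. A call takes as long as a camera call. They do not tell look-alikes from the thing itself.
- spot_in(camera, query): "xy" ([column, row] in pixels, amid what is visible of it).
- silhouettes(camera, query): "region" (400x640 bool, what is visible of it) and "xy" ([column, row] in pixels, amid what is visible of it).
Readings, each from a call of its own:
- current_clock(): time.
- current_joint_pos(): joint angles.
- current_qvel(): joint speeds.
- current_joint_torque(): joint torques, N m.
- current_position(): TCP position.
- current_orientation(): TCP orientation.
- current_force(): force on the tool from outside, world axes, zero at the start.
- current_torque(): the same for the moment, N m.
- current_finger_gap(): finger opening in m.
Only numpy, scipy, OpenCV 4.12 (cv2) and the standard library are available. Lean on these libraries where they do the work, as an engineer would, in place of code of your own. Each camera call takes 0.05 s, during which the arm holds its last target. There are 200 camera calls.

## Working session

There is one attempt and no reset: what is moved stays moved. The work goes in short steps, each a Python script; the robot and the scene stay as the last script left them, time stands still between calls to the robot, and variables do not carry over. Pictures are saved under pics/ and viewed, about 8 in all and at most 12, crops included, and the job is handed in when it is done.

```bash
mkdir -p pics; cat > h.py <<'E'
import numpy as np, cv2
from bench import *
def world(c,uv,z=None):
    K,R,t=c["intrinsics"],c["R"],c["t"]
    uv=np.atleast_2d(uv).astype(float)
    d=np.c_[uv,np.ones(len(uv))]@np.linalg.inv(K).T@R   # world ray per unit depth
    o=-R.T@t
    if z is None:
        zz=c["range_z"][uv[:,1].astype(int),uv[:,0].astype(int)]
        P=o+d*zz[:,None]; return P[zz>0]
    return o+d*((z-o[2])/d[:,2])[:,None]
def cloud(c,m):
    v,u=np.nonzero(m); return world(c,np.c_[u,v])
E
python3 - <<'E'
from h import *
print(current_clock())
for n in("scene","top"):
    c=capture(n); cv2.imwrite(f"pics/{n}0.png",c["image"]); print(n,(-c["R"].T@c["t"]).round(3))
    for q in "tub tub_label stand front_mark shaker_green shaker_red shaker_yellow tray_green tray_red bowl oil jar mug".split():
        for s in silhouettes(n,q)[:5]:
            if s["conf"]<.3: continue
            P=cloud(c,s["region"]); 
            if len(P)==0: continue
            print(q,round(s["conf"],2),np.round(s["xy"]),"med",np.median(P,0).round(3),"min",np.percentile(P,2,0).round(3),"max",np.percentile(P,98,0).round(3))
print(current_clock())
E
```

```text
0.0
scene [1.49  0.353 1.122]
tub 0.94 [306. 196.] med [0.618 0.003 0.135] min [ 0.531 -0.062  0.032] max [0.65  0.055 0.142]
tub_label 0.63 [303. 198.] med [0.618 0.003 0.135] min [ 0.534 -0.062  0.036] max [0.65  0.055 0.142]
stand 0.65 [291. 229.] med [0.652 0.002 0.019] min [ 0.55  -0.083  0.001] max [0.714 0.075 0.037]
stand 0.51 [322. 158.] med [ 0.427 -0.011  0.092] min [ 0.389 -0.04   0.017] max [0.439 0.007 0.115]
front_mark 0.84 [293. 232.] med [ 0.653 -0.     0.019] min [ 0.557 -0.083  0.003] max [0.713 0.073 0.036]
shaker_green 0.85 [423. 183.] med [0.418 0.296 0.075] min [0.38  0.271 0.003] max [0.426 0.319 0.113]
shaker_red 0.91 [238. 142.] med [ 0.421 -0.293  0.073] min [ 0.372 -0.352  0.001] max [ 0.431 -0.275  0.114]
shaker_red 0.68 [211. 128.] med [ 0.407 -0.391  0.093] min [ 0.369 -0.429  0.007] max [ 0.42  -0.373  0.144]
shaker_red 0.4 [207. 239.] med [ 0.797 -0.2    0.068] min [ 0.755 -0.238  0.005] max [ 0.816 -0.176  0.094]
shaker_yellow 0.91 [320. 158.] med [ 0.426 -0.009  0.088] min [ 0.358 -0.039  0.001] max [0.439 0.008 0.115]
shaker_yellow 0.3 [305. 196.] 
[... 2251 characters left out ...]
 0.51 [332. 249.] med [ 0.412 -0.014  0.11 ] min [ 0.389 -0.038  0.056] max [0.433 0.007 0.115]
tray_green 0.82 [243. 200.] med [0.558 0.277 0.006] min [ 0.492  0.206 -0.001] max [0.623 0.342 0.037]
tray_red 0.71 [419. 207.] med [ 0.546 -0.288  0.005] min [ 0.477 -0.355 -0.002] max [ 0.614 -0.214  0.037]
tray_red 0.3 [330. 188.] med [ 0.583 -0.003  0.139] min [ 0.526 -0.061  0.133] max [0.642 0.054 0.144]
bowl 0.63 [262. 132.] med [0.783 0.217 0.028] min [0.698 0.136 0.001] max [0.85  0.288 0.074]
oil 0.6 [430. 144.] med [ 0.733 -0.296  0.138] min [ 0.71  -0.333  0.017] max [ 0.768 -0.276  0.213]
mug 0.77 [184. 164.] med [0.67  0.468 0.045] min [0.627 0.417 0.002] max [0.703 0.5   0.098]
1.4
```

```bash
python3 - <<'E'
import cv2
t=cv2.imread("pics/top0.png");s=cv2.imread("pics/scene0.png")
a=cv2.resize(t[120:320,150:500],(700,400),interpolation=cv2.INTER_CUBIC)
cv2.imwrite("pics/topcrop.png",a)
b=cv2.resize(s[80:300,160:480],(800,550),interpolation=cv2.INTER_CUBIC)
cv2.imwrite("pics/scenecrop.png",b)
E
```

```text
(no output)
```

View pics/topcrop.png

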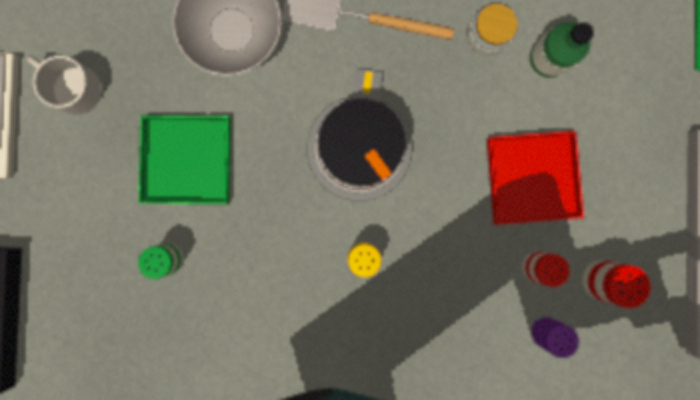

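View pics/scenecrop.png

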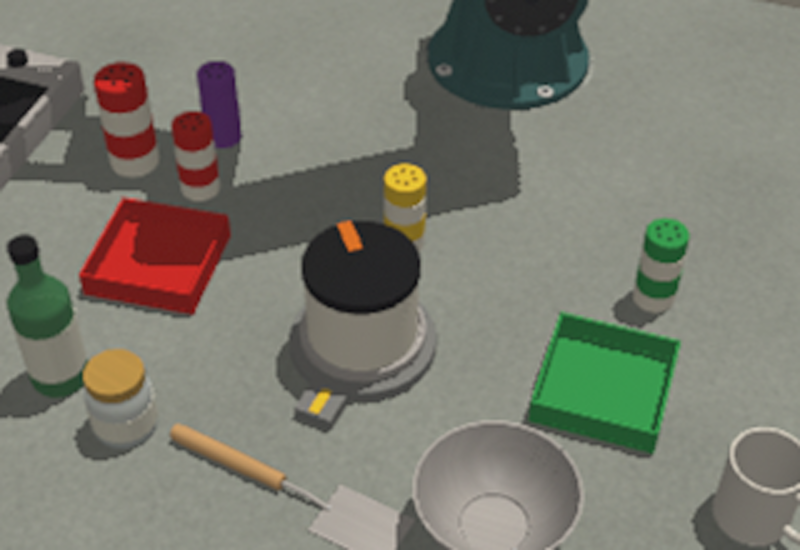

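Three look-alikes for the red shaker show in the top image:
- (423,254) is red and 110 mm high.
- (458,259) is red but about 140 mm high.
- (426,288) is purple.

The one meant is (423,254), the smaller red one, and both enlarged crops confirm it. The strip on the tub points towards the robot's right, at top px (338,203), and the front mark is at about (334,159). Next I measure the angles and positions.

```bash
cat >> h.py <<'E'
from scipy.optimize import least_squares
from scipy.spatial.transform import Rotation as Ro
def down(a):
    x=np.array([np.cos(a),np.sin(a),0]);z=np.array([0,0,-1.]);return Ro.from_matrix(np.c_[x,np.cross(z,x),z]).as_quat()
def hsv(c,lo,hi): return cv2.inRange(cv2.cvtColor(c["image"],cv2.COLOR_BGR2HSV),lo,hi)>0
def near(c,m,z,xy,r):
    v,u=np.nonzero(m); P=world(c,np.c_[u,v],z); return P[np.hypot(*(P[:,:2]-xy).T)<r][:,:2]
def circ(P,r,x0):
    return least_squares(lambda p:np.hypot(*(P-p).T)-r,x0,loss="soft_l1",f_scale=.002).x
def edge(P,c0,n=72):  # outermost point per direction
    d=P-c0;k=((np.arctan2(d[:,1],d[:,0])+np.pi)/(2*np.pi)*n).astype(int)%n;r=np.hypot(*d.T)
    return np.array([P[k==i][np.argmax(r[k==i])] for i in range(n) if (k==i).any()])
def tubstate(c,verbose=True):
    v,u=np.nonzero(c["range_z"]>0);A=world(c,np.c_[u,v])
    q=A[np.hypot(A[:,0]-.584,A[:,1]+.003)<.14]
    lid=q[(q[:,2]>.125)&(q[:,2]<.15)][:,:2];lc=circ(edge(lid,np.median(lid,0)),.065,[.584,-.003])
    st=q[(q[:,2]>.010)&(q[:,2]<.045)][:,:2]; e=edge(st,lc); e=e[np.abs(np.hypot(*(e-lc).T)-.085)<.01]
    sc=circ(e,.085,lc)
    ye=near(c,hsv(c,(22,120,80),(35,255,255)),.018,sc+[.107,0],.045)
    og=near(c,hsv(c,(5,120,80),(20,255,255)),.138,lc,.066)
    ang=lambda d:np.degrees(np.arctan2(d[1],d[0]))
    m=ye.mean(0) if len(ye) else np.full(2,np.nan)
    f=ang(m-sc);o=og.mean(0)-lc
    w,V=np.linalg.eigh(np.cov(og.T));p=V[:,1]*np.sign(V[:,1]@o)
    print("lid",lc.round(4),"stand",sc.round(4),len(e),"mark",m.round(4),len(ye),"r",np.hypot(*(m-sc)).round(4),"front",f.round(1),"strip",ang(o).round(1),"pca",ang(p).round(1),"n",len(og),"rmean",np.hypot(*o).round(4))
    return lc,sc,f,ang(o),ang(p)
def topcentre(c,xy,z=.11):
    v,u=np.nonzero(c["range_z"]>0);A=world(c,np.c_[u,v]);A=A[(np.hypot(*(A[:,:2]-xy).T)<.045)&(abs(A[:,2]-z)<.007)]
    return circ(edge(A[:,:2],A[:,:2].mean(0),36),.025,A[:,:2].mean(0)),len(A)
E
python3 - <<'E'
from h import *
c=capture("top"); tubstate(c)
for n,xy in dict(g=(.4,.295),r=(.40,-.293),y=(.412,-.014)).items(): print(n,topcentre(c,xy))
v,u=np.nonzero(c["range_z"]>0);A=world(c,np.c_[u,v])
for n,xy in dict(g=(.557,.274),r=(.546,-.286)).items():
    q=A[(np.hypot(*(A[:,:2]-xy).T)<.11)&(abs(A[:,2]-.035)<.006)];print(n,cv2.minAreaRect(q[:,:2].astype(np.float32)))
print(current_orientation(),current_finger_gap(),current_force())
E
```

```text
lid [ 0.5845 -0.003 ] stand [ 0.5847 -0.0026] 56 mark [ 0.6903 -0.013 ] 43 r 0.106 front -5.6 strip -141.7 pca -143.2 n 121 rmean 0.0402
g (array([0.39788771, 0.29874087]), 224)
r (array([ 0.40317449, -0.29570977]), 217)
y (array([ 0.40959904, -0.01365404]), 212)
g ((0.5576918125152588, 0.2758653461933136), (0.13938064873218536, 0.1402372568845749), 1.7327920198440552)
r ((0.5455062985420227, -0.2852845788002014), (0.13993225991725922, 0.1413867175579071), 6.037425994873047)
[ 8.43519317e-01 -5.37098836e-01 -3.82545804e-05 -3.76648241e-05] 0.08781103253459546 [ 0.54867249 -0.35784478 -0.11089494]
```

```bash
cat > turn.py <<'E'
from h import *
import sys
def turn(a0,da,sc=np.array([.5847,-.0026]),r=.045,extra=.0005):
    Q=down(0); P=lambda a,z:np.array([sc[0]+r*np.cos(np.radians(a)),sc[1]+r*np.sin(np.radians(a)),z])
    move_ptp(P(a0,.165),Q); f0=np.array(current_force())
    hit=servo_line(P(a0,.130),Q,rate=.02,contact_N=3); z=current_position()[2]
    print("hit",hit,z,np.array(current_force())-f0)
    if not hit: servo_line(P(a0,.165),Q); return
    z-=extra; n=max(1,int(np.ceil(abs(da)/12)))
    for i in range(1,n+1):
        servo_line(P(a0+da*i/n,z),Q,rate=.05)
        f=np.array(current_force())-f0
        if i%3==1 or i==n: print(i,f.round(1))
        if f[2]>15: z+=.0003
        elif f[2]<4: z-=.0004
    servo_line(P(a0+da,.17),Q,rate=.1)
E
python3 - <<'E'
from turn import *
move_gripper(0); print(current_clock())
turn(-65,40); print(current_clock())
servo_line([.5847,-.15,.25],down(0),rate=.3)
move_ptp([.45,-.25,.28],down(0)); c=capture("top"); tubstate(c); print(current_clock())
cv2.imwrite("pics/t1.png",c["image"])
E
```

```text
2.7917
hit True 0.13837323720660616 [1.0951198  0.25605129 4.53253189]
1 [1.5 1.3 5.5]
4 [-0.1  1.4  7. ]
7.925
lid [ 0.5847 -0.0031] stand [ 0.5852 -0.0029] 61 mark [ 0.6903 -0.0128] 44 r 0.1055 front -5.4 strip -104.6 pca -104.2 n 120 rmean 0.041
9.3667
```

```bash
python3 - <<'E'
from turn import *
turn(-50,100); print(current_clock())
servo_line([.5847,.15,.25],down(0),rate=.3)
move_ptp([.42,.25,.28],down(0)); c=capture("top"); tubstate(c); print(current_clock())
cv2.imwrite("pics/t2.png",cv2.resize(c["image"][130:260,230:430],(800,520),interpolation=cv2.INTER_CUBIC))
E
```

```text
hit True 0.13835078075506937 [-0.26239058  0.43785851  4.2232266 ]
1 [1.4 1.5 4.8]
4 [0.6 1.4 4.8]
7 [-0.5  0.6  5. ]
9 [-0.2  0.4  8.5]
15.125
lid [ 0.5845 -0.0032] stand [ 0.585 -0.003] 62 mark [ 0.6903 -0.013 ] 43 r 0.1057 front -5.4 strip -18.0 pca -17.9 n 117 rmean 0.0413
16.6083
```

View pics/t2.png

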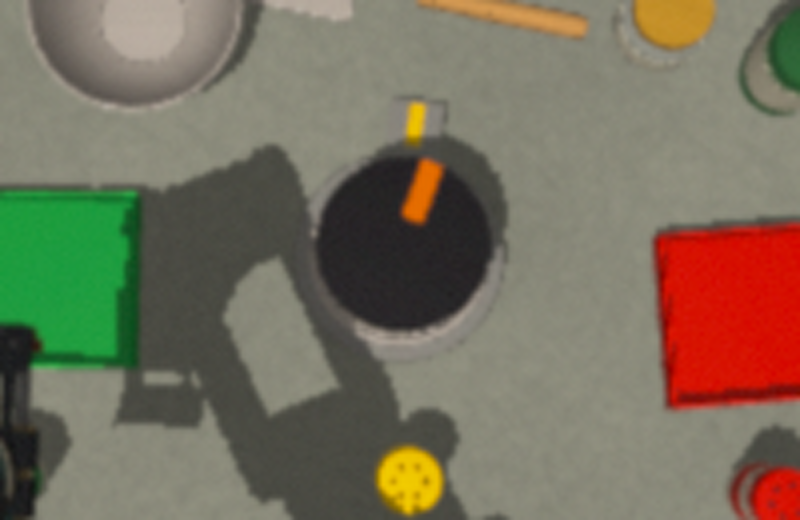

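The strip points 12.5° short of the mark (crop px (425,190) against (416,120)). I'll finish the turn.

```bash
python3 - <<'E'
from turn import *
turn(40,13,extra=.0008); print(current_clock())
servo_line([.5847,.15,.25],down(0),rate=.3)
move_ptp([.42,.28,.26],down(0)); c=capture("top"); tubstate(c); print(current_clock())
move_gripper(.075)
w=capture("wrist")
for s in silhouettes("wrist","tub_label")[:1]: print(s["conf"],s["xy"])
try: print("wrist green",topcentre(w,(.398,.2987)))
except Exception as e: print(e)
E
```

```text
hit True 0.13833421764594514 [-0.22139271 -1.31137047  4.60942971]
1 [-0.  -1.9  6.3]
2 [-0.8 -0.1  7.9]
20.025
lid [ 0.5846 -0.003 ] stand [ 0.585  -0.0028] 60 mark [ 0.69   -0.0126] 45 r 0.1055 front -5.3 strip -9.7 pca -8.6 n 119 rmean 0.0412
21.5583
0.66 [402.1, 332.2]
wrist green (array([0.39862134, 0.29714425]), 1467)
```

```bash
python3 - <<'E'
from turn import *
move_gripper(0)
turn(40,7.5,extra=.0008)
servo_line([.5847,.15,.25],down(0),rate=.3)
move_ptp([.42,.28,.26],down(0)); c=capture("top"); tubstate(c); tubstate(capture("top"));print(current_clock())
E
```

```text
hit True 0.1383585652078529 [-0.19352429 -1.48593494  3.58815809]
1 [ 0.1 -0.6  6.1]
lid [ 0.5844 -0.0031] stand [ 0.5853 -0.0028] 57 mark [ 0.6904 -0.013 ] 43 r 0.1056 front -5.6 strip -4.4 pca -5.2 n 121 rmean 0.0409
lid [ 0.5845 -0.0031] stand [ 0.5851 -0.0029] 59 mark [ 0.6905 -0.0127] 45 r 0.1059 front -5.3 strip -4.5 pca -4.6 n 120 rmean 0.041
28.8667
```

Aligned within about 1°. Now the green shaker.

```bash
cat > pick.py <<'E'
from h import *
def pick(xy,tray,travel=.16):
    Q=down(0);x,y=xy;h=.058
    move_ptp([x,y,.21],Q); move_gripper(.075)
    servo_line([x,y,h],Q,rate=.12); move_gripper(.03); print("gap",current_finger_gap())
    g=current_position(); servo_line([x,y,h+travel-.06],Q,rate=.15)
    servo_line([*tray,h+travel-.06],Q,rate=.2)
    servo_line([*tray,h+.012],Q,rate=.15)
    hit=servo_line([*tray,h-.002],Q,rate=.015,contact_N=2); print("hit",hit,current_position()[2]-g[2],current_finger_gap())
    move_gripper(.075); servo_line([*tray,.21],Q,rate=.15)
    print(current_clock())
E
python3 - <<'E'
from pick import *
pick((.3983,.298),(.5577,.2759))
move_ptp([.40,-.15,.26],down(0))
w=capture("top"); print("red",topcentre(w,(.403,-.2957)),"green",topcentre(w,(.5577,.2759),.114)); print(current_clock())
E
```

```text
gap 0.04992437655470519
hit True 0.00388601258099186 0.049766597028433175
37.2
red (array([ 0.39928474, -0.29445213]), 61) green (array([0.55680233, 0.27666248]), 216)
38.925
```

```bash
python3 - <<'E'
from pick import *
pick((.4032,-.2955),(.5455,-.2853))
move_ptp([.40,.12,.28],down(0))
c=capture("top"); tubstate(c); print("red",topcentre(c,(.5455,-.2853),.114),"green",topcentre(c,(.5577,.2759),.114),"y",topcentre(c,(.4096,-.0137))[0])
print(current_clock()); cv2.imwrite("pics/f.png",cv2.resize(c["image"][120:320,150:500],(700,400)))
s=capture("scene")["image"]; cv2.imwrite("pics/fs.png",cv2.resize(s[80:300,160:480],(800,550),interpolation=cv2.INTER_CUBIC))
E
```

```text
gap 0.04952761425595718
hit True 0.003911536741851733 0.04961013216941722
46.5
lid [ 0.5845 -0.0032] stand [ 0.5855 -0.0029] 57 mark [ 0.6905 -0.0127] 43 r 0.1054 front -5.3 strip -4.3 pca -5.2 n 121 rmean 0.0408
red (array([ 0.54489989, -0.28534203]), 214) green (array([0.5568164 , 0.27674383]), 217) y [ 0.40941357 -0.01364537]
48.1583
```

View pics/fs.png

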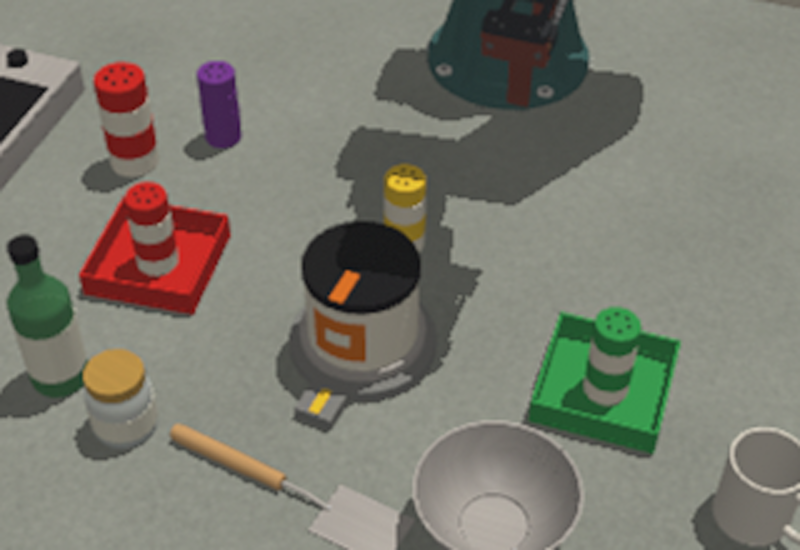

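The scene crop shows both shakers upright in their trays: red at (150,230), green at (612,355). The label at (340,337) faces the yellow mark at (320,402), and the bystanders look unmoved.

```bash
python3 -c "
from bench import *
close_job(); print(current_clock())"
```

```text
the job is handed in; nothing more can be done
the job is handed in; nothing more can be done
```

I handed the job in with both parts done, at about 48 s of the 72 s allowed. The hand-in gives no verdict.

- **Tub:** I pressed the closed fingertips lightly (up to about 8 N) on the lid and rolled the tub round by about 137°. The finger slipped a little, so I corrected it three times. The last check put the seal strip at −4.3° to −5.2° and the front mark at −5.3°, so it is within about 1°. The tub still stands in its turntable.
- **Shakers:** I set the green one, then the smaller red one, down on light contact near the middle of the tray of its colour. The final pictures show both upright, within about 1 mm of the tray centres.
- **Everything else:** The yellow shaker measured in its original place. The purple shaker, the larger red one, bowl, oil, jar, spatula and mug I checked only by eye, and they looked unmoved.
- **Checks that disagreed:** While turning, two ways of measuring the strip's angle differed by up to about 1.5°. One measurement of the red shaker was partly hidden by the arm, so I used the earlier clear one.

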